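Set the drying-stand leg to its length mark and close the cam lever

ROBOT

A 6-joint arm with a two-finger parallel gripper is mounted at the origin on the work surface. World frame = base frame: x ahead of the robot, y to its left, z up, the work surface at z = 0. Lengths are in m, angles in rad, forces in N, time in s.
With the tool pointing down it reaches from about 0.225 to 0.875 m from the base axis. Payload 3.4 kg.
Tool frame: the origin (TCP) lies on the mounting face of the last link; the fingertips stand 173 mm ahead of it and the grasp point (between the pads) lies 155 mm ahead of it; z points along the fingers, y is the line along which they close (so a half turn about z gives the same grasp; the last joint's range is limited). The gripper opens to 85 mm and grips with 20 to 120 N. Pads are 22 mm wide; open, the fingers measure 114 mm over their backs; the gripper's body (76 mm by 85 mm) begins 54 mm behind the grasp point. The pads swing forward as they close: fully open they stand 13 mm farther back than shut.
Start: joints at [-1.239, 0.276, 1.505, -0, 1.361, -0.121], TCP at [0.252, -0.517, 0.405] pointing down, gripper open.
Joint ranges: [-2.89, 2.89], [-0.75, 2.08], [0.22, 2.7], [-1.18, 4.32], [0.11, 2.71], [-2.7, 2.7]. Speed limits (rad/s): [2.57, 2.57, 3.14, 3.14, 3.14, 3.14].

INTERFACE

Orientations are given as a rotation vector (axis times angle).
In Python, from rig import ctrl gives the robot as it stands. The module is installed in compiled form; this text tells all that it offers.
- The arm moves only by the shell command python3 -m handwheel 'ROWS' [FORCE]. ROWS is JSON, one flat list of numbers, 5 for each row, row after row: the opening, from 0 (shut) to 1 (fully open), then the shift along the tool's x, y, z in m, then the turn about the tool's z in rad. A call has 1 to 5 rows; each row shifts and turns the commanded pose from where the row before left it, along the tool's axes as they then stand; what a row does not reach is not made up. A row lasts 1/10 s, in which the tool goes at most 50 mm and 8.59 degrees, less where a joint would pass 70% of its speed; a pose out of reach is approached as far as the arm can. A call with a gripper value outside its range is refused whole. The fingers move at their own pace and stop on an object; FORCE is the grip in N (left out, the last holds). Time passes only in rows, so rows that do not move let the fingers close. It gives the time, the measured TCP pose, the force, the opening and the grip force at its end, in the units of the state.
- ctrl.get_obs(): the state, without advancing time (a new reading comes with each control period).
- ctrl.camera(name): name is "scene" or "top" or "wrist"; returns (picture, depth): 420x560x3 uint8, red, green, blue; 420x560 float32, m along the optical axis (not along the pixel's ray), 0 where there is no reading.
- ctrl.camera_params(name): a dict with "fx", "fy", "cx", "cy" (pixels), "dist" ([k1, k2, p1, p2, k3] as OpenCV has them; the pictures are not rectified), "extrinsics" (4x4, takes a point from world to camera coordinates); the wrist camera has in their place "tool_from_camera" (4x4, takes a point from camera to tool coordinates, whose origin is the TCP and whose axes are the flange's). Camera axes: x right, y down, z forward; pixel columns grow to the right and rows downward; lengths in m; the calibration is good to about 2 mm. A picture is of the moment at which its call begins: read the wrist's pose just before it. camera_params takes no time and is no camera call.
- ctrl.sign_off(): hands the job in; it is judged then, once.
Trained networks look in the newest picture that a camera, given by its name, has taken for a name from the list of things; names that differ only in an ending like _2 or _b are one class to them, and where a whole thing is asked for, a point or a joint stands for the part that bears it (a point fixed in the world has none). Each returns a list of dicts, best first, with "p" (0 to 1); they miss things now and then, are a little off and sometimes report something else, mostly with a low value. They report only what shows in the picture. A call takes as long as a camera call. They do not tell look-alikes from the thing itself.
- ctrl.find_in(camera, name): "extent" ([centre column, centre row, width, height] in pixels, round what is visible of it).
- ctrl.place_of(camera, name): "centre" ([column, row] in pixels: a listed point, or the origin of a listed thing).
The state is a dict: "time": time; "q": joint angles; "qvel": joint speeds; "tau": joint torques, N m; "tool_pos": TCP position; "tcp_rot": TCP orientation; "ft_force": force on the tool from outside, world axes, zero at the start; "moment": the same for the moment, N m; "opening": opening from 0.0 (shut) to 1.0 (fully open); "grip_force": force on a finger pad.
Only numpy, scipy, OpenCV 4.12 (cv2) and the standard library are available. Lean on these libraries where they do the work, as an engineer would, in place of code of your own. Each camera call takes 0.05 s, during which the arm holds its last target. There are 200 camera calls.

TASK

Set the drying stand's leg to length: fit the loose index block into the socket's recess and press it down flush, then push the sprung leg out by its stop plate, cam lever still open, until the pointer lines up with the block's fin. Only there squeeze the cam lever fully closed against the collar, leaving the other things on the bench alone. Finish while holding: lever and collar pinched in the fingers, leg at the mark.

Things in the scene. Friction and masses are not known exactly. Their poses are not given: they have to be found in the camera images.
- cradle: White setting cradle, fixed: bed 12 mm high, x -60 to +140, y -160 to +160 mm from the origin, which is on the bench under the leg's axis. The leg (25 mm thick) lies along the cradle's y, axis at x = 0, 65 mm above the bench; it slides over an 18 mm tube held by a post (82 mm high) at y -153 to -131 and rests in a fork (78 mm high) at y +130 to +150. z up.
- leg: Sliding leg with a black clamp collar, axes as the cradle's; slides up to 150 mm along +y; a spring draws it back with 4 to 7 N, lever open or closed. Origin on the leg's axis at the -y face of its stop plate, x -52 to +52, z -20 to +20, y 0 to +6 mm: fingers astride the collar on its -y side push it. Collar: y -45 to 0, z -13 to +13, flat side x -16. 
- squeeze (a point): Point on the leg's axis, 14 mm to the -y side of the stop plate, moving with the leg: where to pinch, closing along the cradle's x. The pinch is 32 mm wide and centred here when the lever is closed. Open, the lever's free end stands up to 30 mm from the axis on the +x side: have the fingers 68 to 85 mm apart when lowering and pushing. Free space below the axis: 53 mm.
- lever (a joint): Angle of the cam lever in rad: 0 closed (flat along the collar), up to 0.40 open; starts 0.28 to 0.36. It stays where left and swings with about 3 N at its free end.
- lever_tip (a point): Outer face at the free end of the steel cam lever, on the collar's +x side, at the height of the leg's axis. The lever is 39 long, 24 high, 4 mm thick; its vertical pin is 42 mm to the -y side of the stop plate and 14 mm to the +x side of the axis. It runs from the pin along its own +y to the free end near the stop plate, which swings out (+x) when open; pressed inward there, it closes.
- pointer (a point): Tip of the flat pointer (6 mm wide, 8 high) on the stop plate's +x end, centre of its width, 73 mm to the cradle's +x side of the leg's axis and 57 mm above the bench. It moves with the leg. Axes as the cradle's.
- socket: Grey plastic socket block, 62 x 74 x 20 mm (74 along the cradle's y), fixed on the bed, 105 mm to the +x side of the leg's axis; its place along y differs from run to run. Origin at the centre of its underside, 12 mm above the bench; axes as the cradle's.
- socket_hole0 (a point): Centre of the mouth of the socket's recess, level with the socket's top, 32 mm above the bench. Recess 42 (x) x 54 (y) mm, 14 mm deep, edges slightly chamfered. Axes as the cradle's. The leg is at its length mark when the pointer has the same y as this point in the cradle's frame.
- index_center (a point): Centre of the loose aluminium index block, 25 mm above its underside, about 90 g. Foot 36 (x) x 48 (y) x 14 mm; on its middle stands a fin 10 mm thick (y), 36 mm long (x), 36 mm tall (top 50 mm above the underside). Pinch the fin across y, upper half. A half turn makes no difference. Seated, its axes lie along the socket's and this point is 11 mm above the recess mouth.
- dispenser: Bystander: clear push-button soap dispenser, 66 mm wide, 177 mm high. Origin under its centre.
- cup: Bystander: blue plastic cup lying on its side, 72 mm across, 95 mm long. Origin on the bench under its middle.
- s_hook: Bystander: steel S-hook lying flat, about 85 mm long, 6 mm thick. Origin at its middle, on the bench.
- brush: Bystander: hand brush lying on the bench. Origin at its underside.
- defog: Bystander: small white bottle with a black cap, 36 mm wide, 85 mm high. Origin under its centre.
- weight: Bystander: grey dive weight, 75 x 50 x 28 mm. Origin under its centre.
Not all that is in view belongs to the job. Of the things that look like the part that bears index_center, take the one that is nearest to the robot's base at the start.

How it is judged:
By the outcome, as a careful person would: the job done as asked, in the order asked, and still so for the second after the job is handed in, while the arm keeps its last pose, push and grip.
It also fails if it takes over 58 s, if anything falls off the work surface, if the arm or the gripper's body presses on something with over 40 N, if the wrist force passes 120 N, or if a joint passes its speed limit or range.

## Working session

There is one attempt and no reset: what is moved stays moved. The work goes in short steps, Python scripts to look and compute and a shell command to move; the robot and the scene stay as the last step left them, time stands still between calls to the robot, and variables do not carry over. Pictures are saved under pics/ and viewed, at most 13 in all, crops included, and the job is handed in when it is done.

```bash
mkdir -p pics; cat > h.py <<'E'
import numpy as np, cv2
from rig import ctrl
from scipy.spatial.transform import Rotation as R
def T(o):
    M=np.eye(4);M[:3,:3]=R.from_rotvec(o["tcp_rot"]).as_matrix();M[:3,3]=o["tool_pos"];return M
def cam(name):
    o=ctrl.get_obs();p=ctrl.camera_params(name);im,d=ctrl.camera(name)
    W=T(o)@np.array(p["tool_from_camera"]) if name=="wrist" else np.linalg.inv(np.array(p["extrinsics"]))
    return im,d,p,W
def ray(p,W,px):
    K=np.array([[p["fx"],0,p["cx"]],[0,p["fy"],p["cy"]],[0,0,1]])
    u=cv2.undistortPoints(np.array([[px]],float),K,np.array(p["dist"]))[0,0]
    return W[:3,:3]@np.array([u[0],u[1],1]),W[:3,3]
def atz(p,W,px,z):
    r,c=ray(p,W,px);return c+r*(z-c[2])/r[2]
def atd(p,W,d,px):
    r,c=ray(p,W,px);x,y=int(round(px[0])),int(round(px[1]))
    q=d[max(0,y-1):y+2,max(0,x-1):x+2];q=q[q>0]
    return c+r*np.median(q) if q.size else None
def proj(p,W,X):
    K=np.array([[p["fx"],0,p["cx"]],[0,p["fy"],p["cy"]],[0,0,1]])
    C=np.linalg.inv(W)
    return cv2.projectPoints(np.array(X,float).reshape(-1,3),cv2.Rodrigues(C[:3,:3])[0],C[:3,3],K,np.array(p["dist"]))[0][:,0]
def save(im,n): cv2.imwrite("pics/"+n,im[:,:,::-1])
E
python3 - <<'E'
from h import *
np.set_printoptions(precision=3,suppress=True)
o=ctrl.get_obs();print(o["time"],o["tool_pos"],T(o)[:3,:3])
for c in("top","scene"):
    im,d,p,W=cam(c);save(im,c+"0.png");print(c,W[:3,3])
    for n in("cradle","leg","index_center","socket","socket_hole0","pointer","squeeze","lever_tip"):
        for f in ctrl.place_of(c,n)[:4]:
            print(n,round(f["p"],2),np.round(f["centre"]),atd(p,W,d,f["centre"]))
E
```

```text
0.0 [ 0.251 -0.517  0.404] [[ 0.899  0.437 -0.001]
 [ 0.437 -0.899  0.002]
 [ 0.    -0.002 -1.   ]]
top [ 0.31  -0.138  1.155]
cradle 0.79 [206. 221.] [0.509 0.041 0.011]
leg 0.75 [226. 210.] [ 0.523 -0.01   0.084]
leg 0.57 [285. 117.] [ 0.745 -0.115  0.068]
index_center 0.84 [426. 207.] [ 0.574 -0.436  0.045]
index_center 0.82 [423. 168.] [ 0.664 -0.43   0.038]
index_center 0.57 [353. 213.] [ 0.547 -0.278  0.047]
socket 0.8 [172. 180.] [0.595 0.125 0.017]
socket_hole0 0.63 [173. 175.] [0.607 0.126 0.016]
pointer 0.67 [225. 176.] [0.615 0.009 0.013]
squeeze 0.66 [235. 210.] [ 0.526 -0.029  0.079]
squeeze 0.5 [354. 210.] [ 0.554 -0.278  0.05 ]
squeeze 0.27 [362. 130.] [ 0.749 -0.291  0.02 ]
lever_tip 0.39 [229. 196.] [ 0.556 -0.012  0.074]
scene [ 0.863 -0.721  0.899]
leg 0.97 [287. 163.] [ 0.539 -0.025  0.079]
index_center 0.95 [248. 365.] [ 0.671 -0.437  0.049]
index_center 0.64 [234. 272.] [ 0.558 -0.286  0.038]
index_center 0.59 [200. 347.] [ 0.584 -0.445  0.044]
socket 0.77 [340. 149.] [0.606 0.125 0.017]
socket_hole0 0.86 [344. 142.] [0.606 0.149 0.019]
socket_hole0 0.49 [299. 165.] [ 0.559 -0.006  0.067]
pointer 0.76 [320. 171.] [0.591 0.044 0.013]
squeeze 0.59 [286. 167.] [ 0.543 -0.034  0.077]
lever_tip 0.49 [302. 165.] [ 0.566 -0.003  0.066]
```

View pics/top0.png

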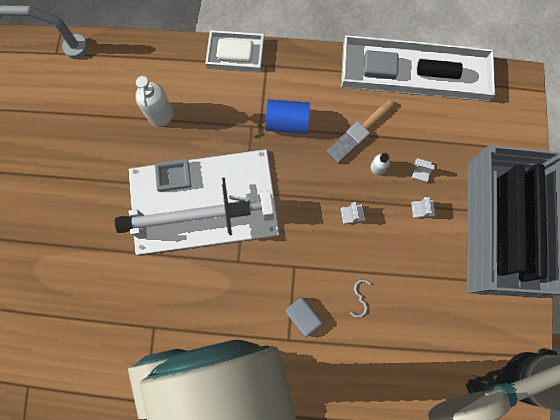

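View pics/scene0.png

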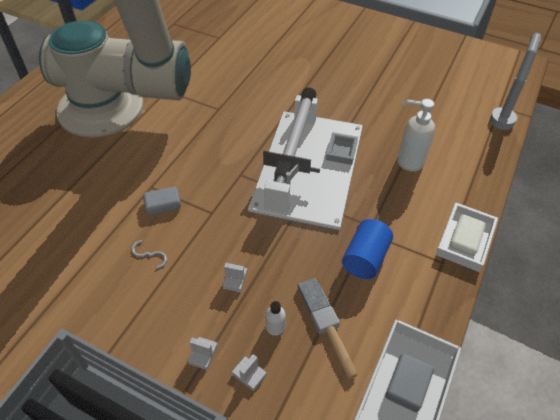

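The index look-alikes are the blocks at (352,213), (423,208) and (424,170) in the top picture. They lie about 0.61, 0.72 and 0.79 m from the base, so I choose (352,213). Cradle +y points left in the picture, and the socket is at (173,177). I'll check the choice in a close crop and read the wrist camera mount.

```bash
python3 - <<'E'
from h import *
np.set_printoptions(precision=3,suppress=True)
im=cv2.imread("pics/top0.png");cv2.imwrite("pics/crop0.png",cv2.resize(im[150:235,320:450],None,fx=6,fy=6,interpolation=cv2.INTER_CUBIC))
print(np.array(ctrl.camera_params("wrist")["tool_from_camera"]),ctrl.camera_params("wrist")["fx"])
E
```

```text
[[-0.001 -0.965 -0.264  0.067]
 [ 1.    -0.001 -0.     0.   ]
 [-0.    -0.264  0.965  0.03 ]
 [ 0.     0.     0.     1.   ]] 299.885428887473
```

View pics/crop0.png

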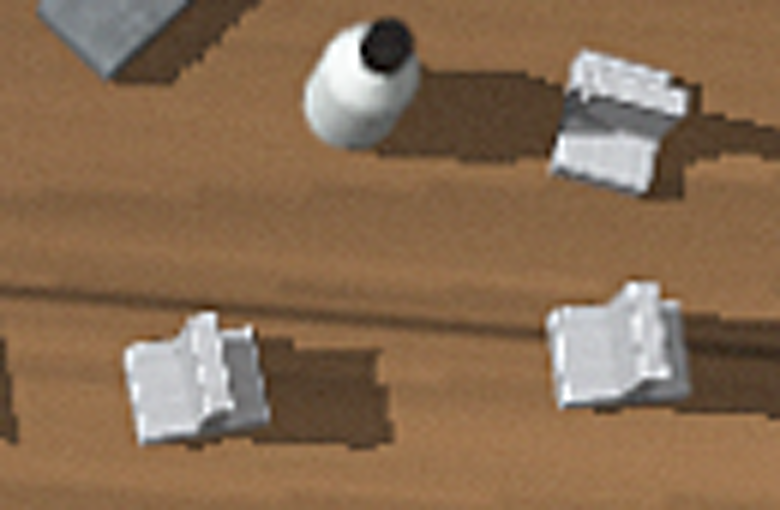

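The crop shows three equal blocks at bottom left, bottom right and top right. The left one is nearest the base, it stands upright, and its fin runs roughly along world x, so I take it. Moving above it.

```bash
python3 -m handwheel '[1,0.045,-0.01,0,0, 1,0.045,-0.01,0,0, 1,0.045,-0.01,0,0, 1,0.045,-0.01,0,0, 1,0.045,-0.01,0,0]' 40; python3 -m handwheel '[1,0.045,-0.01,0,0, 1,0.045,-0.01,0.02,0, 1,0.045,-0.01,0.02,0, 1,0,0,0.02,0.1, 1,0,0,0.0,0.1]';python3 -m handwheel '[1,0,0,0,0.1,1,0,0,0,0,1,0,0,0,0]'
python3 - <<'E'
from h import *
np.set_printoptions(precision=4,suppress=True)
im,d,p,W=cam("wrist");save(im,"w1.png")
for n in("index_center",):
    for f in ctrl.place_of("wrist",n)[:4]:
        print(n,round(f["p"],2),np.round(f["centre"]),atz(p,W,f["centre"],.025),atd(p,W,d,f["centre"]))
# depth cloud
v,u=np.mgrid[0:420:2,0:560:2];v=v.ravel();u=u.ravel();z=d[v,u];K=np.array([[p["fx"],0,p["cx"]],[0,p["fy"],p["cy"]],[0,0,1]])
n=cv2.undistortPoints(np.c_[u,v].astype(float)[:,None],K,np.array(p["dist"]))[:,0]
X=(np.c_[n*z[:,None],z]@W[:3,:3].T)+W[:3,3]
m=(z>0)&(np.hypot(X[:,0]-.555,X[:,1]+.28)<.06)
t=X[m&(X[:,2]>.044)&(X[:,2]<.06)];print("fin",len(t));r=cv2.minAreaRect((t[:,:2]*1000).astype(np.float32));print(r)
t=X[m&(X[:,2]>.006)&(X[:,2]<.06)];r=cv2.minAreaRect((t[:,:2]*1000).astype(np.float32));print("all",r)
o=ctrl.get_obs();print(o["time"],o["tool_pos"],T(o)[:3,:3])
E
```

```text
time: 1.4
tool_pos: [0.4332, -0.3724, 0.4049]
tcp_rot: [3.061, 0.705, 0.0]
ft_force: [0.2, -0.6, -0.4]
opening: 1.003
grip_force: 0.0
time: 1.9
tool_pos: [0.5404, -0.2859, 0.3415]
tcp_rot: [-3.113, -0.394, 0.008]
ft_force: [1.0, -0.2, 0.1]
opening: 1.0
grip_force: 0.0
time: 2.2
tool_pos: [0.54, -0.288, 0.345]
tcp_rot: [3.132, 0.243, 0.0]
ft_force: [0.3, -0.3, -0.2]
opening: 0.999
grip_force: 0.0
index_center 0.82 [443. 182.] [ 0.5801 -0.4384  0.025 ] [ 0.5808 -0.4341  0.0328]
index_center 0.73 [470.  83.] [ 0.6694 -0.4353  0.025 ] [ 0.6661 -0.4269  0.0404]
index_center 0.6 [281. 184.] [ 0.5543 -0.2835  0.025 ] [ 0.5588 -0.283   0.0502]
fin 110
((555.836669921875, -281.2863464355469), (34.78771209716797, 9.799829483032227), 13.63168716430664)
all ((555.7982177734375, -281.3213195800781), (35.228336334228516, 47.843955993652344), 13.192984580993652)
2.3 [ 0.5399 -0.2881  0.3451] [[ 0.9882  0.1533  0.0004]
 [ 0.1533 -0.9882 -0.0003]
 [ 0.0003  0.0003 -1.    ]]
```

View pics/w1.png

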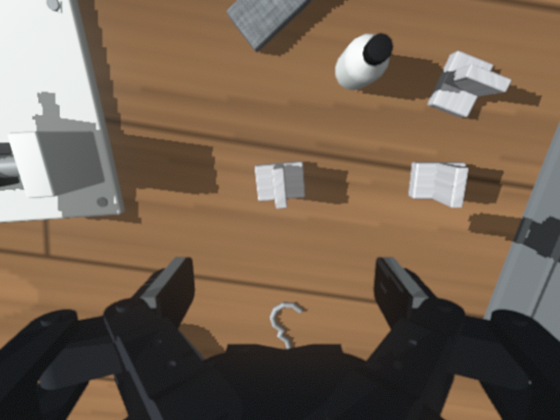

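The wrist picture shows the chosen block at (281,184), with the other two at (440,183) and (470,83). Depth puts it at (0.5558, -0.2813), yaw 13.4°, and its 35×48 mm foot matches the description. Descend and grasp.

```bash
python3 -m handwheel '[1,0.017,-0.0045,0.03,0, 1,0,0,0.03,-0.08, 1,0,0,0.03,0, 1,0,0,0.03,0, 1,0,0,0.027,0]' 60; python3 -m handwheel '[1,0,0,0,0, 0,0,0,0,0, 0,0,0,0,0, 0,0,0,0,0, 0,0,0,0,0]';python3 -m handwheel '[0,0,0,0,0, 0,0,0,0,0,0,0,0,0,0]'
```

```text
time: 2.8
tool_pos: [0.5558, -0.281, 0.1968]
tcp_rot: [3.12, 0.366, -0.0]
ft_force: [0.7, -0.8, 0.1]
opening: 1.004
grip_force: 0.0
time: 3.3
tool_pos: [0.5564, -0.2811, 0.1994]
tcp_rot: [3.119, 0.365, 0.003]
ft_force: [-0.4, -0.6, 0.6]
opening: 0.33
grip_force: 0.0
time: 3.6
tool_pos: [0.5564, -0.2811, 0.1989]
tcp_rot: [3.119, 0.365, 0.002]
ft_force: [0.1, 0.2, 5.5]
opening: 0.104
grip_force: 60.5
```

```bash
python3 -m handwheel '[0,0,0,-0.03,0, 0,0,0,-0.045,0, 0,0,0,-0.045,0, 0,0.006,-0.042,-0.01,0, 0,0.006,-0.042,0,0]'; python3 -m handwheel '[0,0.006,-0.042,0,0, 0,0.006,-0.042,0,0,0,0.006,-0.042,0,0, 0,0.006,-0.042,0,0, 0,0.006,-0.042,0,0]';python3 -m handwheel '[0,0.006,-0.042,0,0,0,0,0,0,0,0,0,0,0,0]'
cat >>h.py <<'E'
def cloud(d,p,W,s=1):
    v,u=np.mgrid[0:420:s,0:560:s];v=v.ravel();u=u.ravel();z=d[v,u];g=z>0;u,v,z=u[g],v[g],z[g]
    K=np.array([[p["fx"],0,p["cx"]],[0,p["fy"],p["cy"]],[0,0,1]])
    n=cv2.undistortPoints(np.c_[u,v].astype(float)[:,None],K,np.array(p["dist"]))[:,0]
    return (np.c_[n*z[:,None],z]@W[:3,:3].T)+W[:3,3],u,v
E
python3 - <<'E'
from h import *
np.set_printoptions(precision=4,suppress=True)
im,d,p,W=cam("wrist");save(im,"w2.png")
for n,z in(("socket_hole0",.032),("socket",.012),("pointer",.057),("squeeze",.065),("lever_tip",.065),("leg",.065),("index_center",.1)):
    for f in ctrl.place_of("wrist",n)[:2]:
        print(n,round(f["p"],2),np.round(f["centre"]),atz(p,W,f["centre"],z),atd(p,W,d,f["centre"]))
X,u,v=cloud(d,p,W)
np.savez("w2.npz",X=X,u=u,v=v)
m=(np.hypot(X[:,0]-.605,X[:,1]-.127)<.065)&(X[:,2]>.026)&(X[:,2]<.038)
t=X[m];print(len(t),cv2.minAreaRect((t[:,:2]*1000).astype(np.float32)),np.median(t[:,2]))
o=ctrl.get_obs();print(o["time"],o["tool_pos"],T(o)[:3,:3],o["opening"],o["grip_force"])
E
```

```text
time: 4.1
tool_pos: [0.5489, -0.1967, 0.3304]
tcp_rot: [3.118, 0.36, 0.008]
ft_force: [0.5, 1.5, -1.6]
opening: 0.104
grip_force: 59.6
time: 4.6
tool_pos: [0.5283, 0.0165, 0.3274]
tcp_rot: [-3.12, -0.364, 0.001]
ft_force: [1.3, 0.0, -1.1]
opening: 0.105
grip_force: 59.5
time: 4.9
tool_pos: [0.5248, 0.058, 0.3275]
tcp_rot: [3.119, 0.369, -0.002]
ft_force: [-1.0, -0.6, -1.5]
opening: 0.099
grip_force: 59.6
socket_hole0 0.77 [223.  91.] [0.6074 0.1289 0.032 ] [0.6083 0.1317 0.0186]
socket 0.74 [229.  98.] [0.6045 0.1266 0.012 ] [0.6041 0.1253 0.0189]
pointer 0.8 [369. 136.] [0.5997 0.0079 0.057 ] [0.5995 0.0093 0.0621]
pointer 0.48 [379. 195.] [ 0.5574 -0.0141  0.057 ] [ 0.5612 -0.0038  0.0852]
squeeze 0.96 [390. 225.] [ 0.5368 -0.028   0.065 ] [ 0.5399 -0.022   0.0787]
lever_tip 0.78 [380. 196.] [ 0.5575 -0.0129  0.065 ] [ 0.5603 -0.0054  0.0852]
leg 0.74 [370. 230.] [ 0.5288 -0.0135  0.065 ] [ 0.5342 -0.0058  0.0857]
index_center 0.82 [281. 265.] [0.4977 0.0531 0.1   ] [0.5347 0.0613 0.1792]
3948 ((607.3746948242188, 125.86587524414062), (62.192779541015625, 74.601318359375), 13.1047945022583) 0.03227447277504955
5.3 [0.5254 0.0562 0.3278] [[ 0.9734  0.2292 -0.0001]
 [ 0.2292 -0.9734 -0.0002]
 [-0.0001  0.0001 -1.    ]] 0.10304807644938126 59.57095921039581
```

View pics/w2.png

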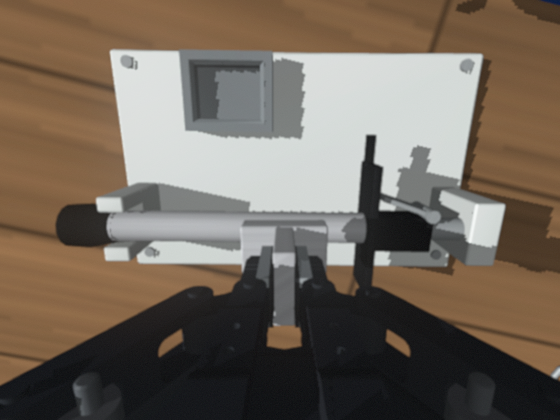

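The wrist picture shows the block held upright at (283,270) and the socket with its recess at (230,95). It also shows the pointer at (370,137), the stop plate at x≈370, and the open lever from (380,195) to (430,215). The socket fits 62×75 mm at (0.6074, 0.1259), yaw 13.1°, against a tool yaw of 13.2°. Next I carry the block above the socket and look again.

```bash
python3 -m handwheel '[0,0.032,-0.016,0,0, 0,0.032,-0.016,0,0, 0,0.032,-0.017,0.01,0, 0,0,0,0.04,0,0,0,0,0.012,0]'; python3 -m handwheel '[0,0,0,0,0,0,0,0,0,0]'
python3 - <<'E'
from h import *
np.set_printoptions(precision=4,suppress=True)
o=ctrl.get_obs();im,d,p,W=cam("wrist");save(im,"w3.png")
X,u,v=cloud(d,p,W);M=T(o);t=(X-M[:3,3])@M[:3,:3]
print(M[:3,3],np.degrees(np.arctan2(M[1,0],M[0,0])))
zf=M[2,3]-X[:,2]
h=(abs(t[:,1])<.04)&(abs(t[:,0])<.04)
print(np.histogram(X[h][:,2],np.arange(0,.14,.005)))
for lo,hi in((.028,.036),(.062,.085)):
    m=(np.hypot(X[:,0]-.6074,X[:,1]-.1259)<.062)&(X[:,2]>lo)&(X[:,2]<hi)
    q=X[m];print(len(q),np.percentile(t[m],[1,99],axis=0)); 
    if len(q)>20: print(cv2.minAreaRect((q[:,:2]*1000).astype(np.float32)))
E
```

```text
time: 5.8
tool_pos: [0.6064, 0.1269, 0.2621]
tcp_rot: [3.12, 0.365, -0.011]
ft_force: [-1.0, -0.5, -0.8]
opening: 0.106
grip_force: 59.5
time: 6.0
tool_pos: [0.6073, 0.1263, 0.2665]
tcp_rot: [3.12, 0.364, 0.0]
ft_force: [-0.4, -0.1, -1.0]
opening: 0.106
grip_force: 59.5
[0.6073 0.1263 0.2665] 13.29029127328687
(array([ 575,  138,  651, 1686,  163,  233, 2838,    0,    0,    0,    0,
          0,    0,   54,  203,  243, 1948,   56,   68,  128,  262,  340,
        340, 1856,  354,  249,  653,  814]), array([0.   , 0.005, 0.01 , 0.015, 0.02 , 0.025, 0.03 , 0.035, 0.04 ,
       0.045, 0.05 , 0.055, 0.06 , 0.065, 0.07 , 0.075, 0.08 , 0.085,
       0.09 , 0.095, 0.1  , 0.105, 0.11 , 0.115, 0.12 , 0.125, 0.13 ,
       0.135, 0.14 ]))
2960 [[-0.0301 -0.0363  0.2326]
 [ 0.0312  0.0372  0.2376]]
((606.9970092773438, 125.75120544433594), (63.363433837890625, 74.39629364013672), 12.644574165344238)
2448 [[-0.0061 -0.0235  0.1829]
 [ 0.0169  0.0235  0.197 ]]
((610.582275390625, 127.1183090209961), (27.61610221862793, 47.963993072509766), 13.582588195800781)
```

View pics/w3.png

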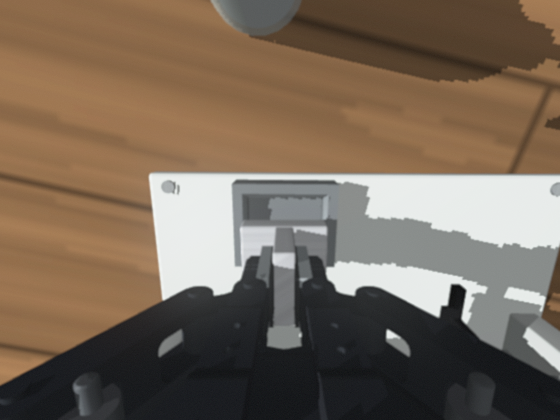

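The block hangs centred over the recess, to within about 1 mm. Lower it and press.

```bash
python3 -m handwheel '[0,0.0005,0.0005,0.02,0, 0,0,0,0.012,0, 0,0,0,0.008,0, 0,0,0,0.005,0,0,0,0,0.003,0]'; python3 -m handwheel '[0,0,0,0.002,0,0,0,0,0.002,0,0,0,0,0,0]'
```

```text
time: 6.55
tool_pos: [0.608, 0.1265, 0.2178]
tcp_rot: [3.12, 0.365, 0.0]
ft_force: [0.3, -0.4, -0.8]
opening: 0.105
grip_force: 59.6
time: 6.85
tool_pos: [0.6079, 0.1266, 0.2169]
tcp_rot: [3.12, 0.365, 0.002]
ft_force: [-3.6, -1.8, 12.9]
opening: 0.101
grip_force: 61.6
```

```bash
python3 -m handwheel '[0,0,0,0.003,0,0,0,0,0.003,0,0,0,0,0,0,0,0,0,0,0]' 90
```

```text
time: 7.25
tool_pos: [0.6075, 0.1266, 0.2169]
tcp_rot: [3.12, 0.366, 0.006]
ft_force: [-14.4, -2.9, 44.8]
opening: 0.098
grip_force: 92.6
```

The block stopped at TCP z 0.217, which is exactly recess depth, and takes 45 N. Release, lift, and check it.

```bash
python3 -m handwheel '[0,0,0,-0.008,0,1,0,0,0,0,1,0,0,0,0,1,0,0,0,0,1,0,0,-0.005,0]' 60; python3 -m handwheel '[1,0,0,-0.03,0,1,0,0,-0.04,0,1,-0.03,0,-0.035,0,1,-0.03,0,0,0,1,0,0,0,0]'
python3 - <<'E'
from h import *
np.set_printoptions(precision=4,suppress=True)
o=ctrl.get_obs();print(o["time"],o["tool_pos"],o["q"],o["opening"]);im,d,p,W=cam("wrist");save(im,"w4.png")
X,u,v=cloud(d,p,W)
S=np.array([.6073,.1259]);a=np.radians(13.1);ex=np.array([np.cos(a),np.sin(a)]);ey=np.array([-ex[1],ex[0]])
c=np.c_[(X[:,:2]-S)@ex,(X[:,:2]-S)@ey,X[:,2]]
def rect(lo,hi,bx,by):
    m=(c[:,2]>lo)&(c[:,2]<hi)&(abs(c[:,0])<bx)&(abs(c[:,1])<by);q=X[m];print(len(q),np.median(q[:,2]),cv2.minAreaRect((q[:,:2]*1000).astype(np.float32)))
rect(.026,.038,.045,.05); rect(.062,.075,.03,.04)
m=(abs(c[:,0])<.017)&(abs(abs(c[:,1])-.015)<.007);print("foot",np.percentile(c[m][:,2],[5,25,50,75,95]))
m=(abs(c[:,0])<.03)&(abs(c[:,1])>.029)&(abs(c[:,1])<.035);print("rim",np.percentile(c[m][:,2],[5,25,50,75,95]))
for n,z in(("index_center",.043),("pointer",.057),("squeeze",.065),("lever_tip",.065)):
    for f in ctrl.place_of("wrist",n)[:2]:
        q=atz(p,W,f["centre"],z);print(n,round(f["p"],2),np.round(f["centre"]),q,"rel",(q[:2]-S)@ex,(q[:2]-S)@ey)
E
```

```text
time: 7.75
tool_pos: [0.6075, 0.1265, 0.2193]
tcp_rot: [3.12, 0.365, -0.005]
ft_force: [-1.9, 0.9, 0.5]
opening: 0.776
grip_force: 0.0
time: 8.25
tool_pos: [0.5464, 0.1123, 0.3268]
tcp_rot: [3.12, 0.365, -0.004]
ft_force: [0.2, 0.2, -0.2]
opening: 1.002
grip_force: 0.0
8.25 [0.5464 0.1123 0.3268] [ 0.0781  0.3057  1.6646 -0.0003  1.1739  1.4163] 1.0015007369368232
5237 0.03234477044556061 ((607.300537109375, 125.82908630371094), (61.869319915771484, 73.9531021118164), 12.796462059020996)
679 0.06844751072887656 ((608.8342895507812, 126.3946304321289), (34.85209274291992, 9.659760475158691), 12.996679306030273)
foot [0.0313 0.0321 0.0325 0.033  0.0336]
rim [0.0312 0.032  0.0325 0.0329 0.0336]
index_center 0.7 [285. 130.] [0.6098 0.1263 0.043 ] rel 0.00252848190785911 -0.00012994427501686497
pointer 0.86 [429. 178.] [0.6006 0.0061 0.057 ] rel -0.03371131656516357 -0.11517054769704946
squeeze 0.82 [439. 263.] [ 0.5355 -0.0235  0.065 ] rel -0.10382818254938954 -0.12922374493109642
lever_tip 0.61 [434. 234.] [ 0.5584 -0.0108  0.065 ] rel -0.07865834765482022 -0.1220560468386693
```

View pics/w4.png

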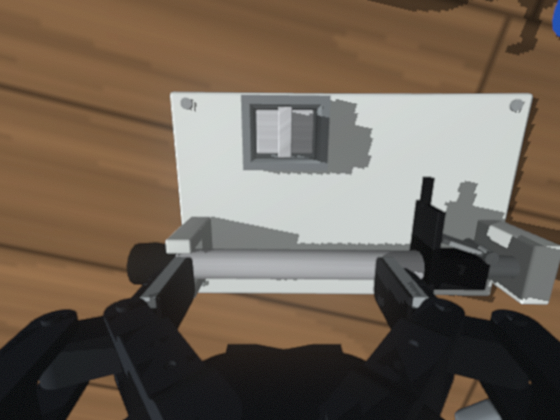

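The block sits flush: foot and rim are both at 32.5 mm, and the fin shows at (284,132). The pointer is at (429,178) and the squeeze point at (439,263), about 115 mm short of the mark. Next I move over the squeeze point and turn a quarter turn.

```bash
python3 -m handwheel '[1,-0.0143,0.0444,0,0,1,-0.0143,0.0444,0,0,1,-0.0143,0.0444,0,0,1,0,0,0,-0.145,1,0,0,0,-0.145]' ; python3 -m handwheel '[1,0,0,0,-0.145,1,0,0,0,-0.145,1,0,0,0,-0.145,1,0,0,0,-0.145,1,0,0,0,-0.145]';python3 -m handwheel '[1,0,0,0,-0.145,1,0,0,0,-0.145,1,0,0,0,-0.145,1,0,0,0,-0.116,1,0,0,0,0]'
cat > look.py <<'E'
from h import *
np.set_printoptions(precision=4,suppress=True)
S=np.array([.6073,.1259]);a=np.radians(13.0);ex=np.array([np.cos(a),np.sin(a)]);ey=np.array([-ex[1],ex[0]])
rel=lambda q:np.array([(q[:2]-S)@ex,(q[:2]-S)@ey])*1000
o=ctrl.get_obs();t=np.array(o["tool_pos"]);M=T(o);print(o["time"],"tcp rel",rel(t),t[2],"yaw",np.degrees(np.arctan2(M[1,0],M[0,0])),"F",o["ft_force"],o["opening"],o["grip_force"])
im,d,p,W=cam("wrist")
import sys
if len(sys.argv)>1: save(im,sys.argv[1])
for n,z in(("index_center",.043),("pointer",.057),("squeeze",.065),("lever_tip",.065)):
    for f in ctrl.place_of("wrist",n)[:2]:
        print(n,round(f["p"],2),np.round(f["centre"]),rel(atz(p,W,f["centre"],z)))
X,u,v=cloud(d,p,W);c=np.c_[(X[:,:2]-S)@ex,(X[:,:2]-S)@ey,X[:,2]]*1000
m=(c[:,0]>-46)&(c[:,0]<-33)&(c[:,2]>50)&(c[:,2]<70)&(c[:,1]>-160)&(c[:,1]<20)
print("pointer pts",m.sum(),np.percentile(c[m],[2,50,98],axis=0).tolist() if m.sum() else 0)
m=(c[:,2]>62)&(c[:,2]<75)&(abs(c[:,0])<20)&(abs(c[:,1])<30)
print("fin",m.sum(),np.percentile(c[m],[2,50,98],axis=0).tolist() if m.sum() else 0)
m=(c[:,2]>81)&(c[:,2]<88)&(c[:,0]>-160)&(c[:,0]<-55)&(c[:,1]>-145)&(c[:,1]<20)
print("plate top",m.sum(),np.percentile(c[m],[2,50,98],axis=0).tolist() if m.sum() else 0)
m=(c[:,2]>79)&(c[:,2]<85)&(c[:,0]>-140)&(c[:,0]<-75)&(c[:,1]<-150)&(c[:,1]>-240)
print("post",m.sum(),np.percentile(c[m],[2,50,98],axis=0).tolist() if m.sum() else 0)
E
python3 look.py w5.png
```

```text
time: 9.0
tool_pos: [0.5394, -0.0287, 0.3251]
tcp_rot: [-3.033, -0.816, 0.001]
ft_force: [-0.2, 0.0, 0.8]
opening: 1.001
grip_force: 0.0
time: 9.5
tool_pos: [0.5395, -0.0269, 0.3251]
tcp_rot: [-2.544, -1.843, 0.001]
ft_force: [-0.6, 0.2, -0.3]
opening: 1.003
grip_force: 0.0
time: 10.0
tool_pos: [0.5394, -0.0269, 0.3251]
tcp_rot: [-1.954, -2.459, 0.001]
ft_force: [0.2, 0.3, 0.2]
opening: 0.999
grip_force: 0.0
10.0 tcp rel [-100.5272 -133.5889] 0.3251444299436037 yaw 103.05267776777708 F [0.2072 0.2851 0.2024] 0.9985512784224709 0.0
index_center 0.74 [421.  33.] [1.0989 0.7496]
pointer 0.87 [364. 189.] [ -35.7368 -113.6098]
pointer 0.69 [279. 120.] [-104.33    -60.9282]
squeeze 0.7 [277. 213.] [-105.527  -131.5496]
pointer pts 149 [[-45.73695018724381, -117.01951421943765, 56.3585534053404], [-39.63167604298833, -113.67253459190577, 61.32319037550621], [-33.20320525472457, -111.09957815680512, 62.86400581178878]]
fin 1115 [[-16.54356423693882, -5.169379777135153, 62.91225205292578], [0.6523021997764228, -0.7787795731732651, 68.38540765018521], [17.929843295278157, 4.760809142780678, 69.98502733508728]]
plate top 1315 [[-155.13738687860052, -116.98133024978075, 81.45221565108167], [-104.5753824732841, -113.31899321497949, 85.25011171807398], [-56.75236419279621, -110.92854189552321, 86.69464529702459]]
post 1832 [[-129.49892191541423, -209.65161506737894, 79.14202704244337], [-104.2078251927031, -196.37516492065103, 82.38737008271306], [-82.59475644146642, -154.66674125963382, 83.7726464110238]]
```

View pics/w5.png

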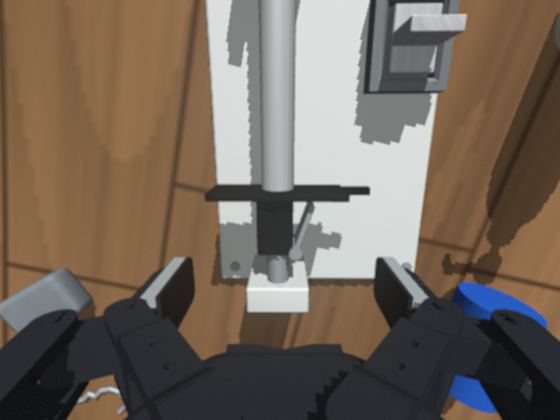

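The picture shows the plate from (206,193) to (350,193), the pointer at (364,189), the lever open at (308,210) and the post at (277,285). The plate's -y face is at rel -117 mm, the pointer at -114 and the fin at 0. Lower with the fingers astride the collar, then push.

```bash
python3 -m handwheel '[0.9,0,-0.0045,0.03,0,0.9,0,0,0.03,0,0.9,0,0,0.03,0,0.9,0,0,0.022,0,0.9,0,0,0,0]'; python3 -m handwheel '[0.9,0.005,0,0,0,0.9,0.015,0,0,0,0.9,0.02,0,0,0,0.9,0.02,0,0,0,0.9,0.02,0,0,0]';python3 -m handwheel '[0.9,0.015,0,0,0,0.9,0.01,0,0,0,0.9,0,0,0,0,0.9,0,0,0,0]'; python3 look.py w6.png
```

```text
time: 10.75
tool_pos: [0.5328, -0.0276, 0.2111]
tcp_rot: [-1.952, -2.454, 0.005]
ft_force: [-1.1, -0.1, 0.2]
opening: 0.9
grip_force: 0.0
time: 11.25
tool_pos: [0.5168, 0.0497, 0.2152]
tcp_rot: [1.951, 2.456, -0.001]
ft_force: [3.1, -7.0, -6.1]
opening: 0.899
grip_force: 3.7
time: 11.65
tool_pos: [0.5111, 0.0741, 0.2153]
tcp_rot: [1.951, 2.458, 0.001]
ft_force: [1.2, -5.5, -1.7]
opening: 0.902
grip_force: 2.8
11.65 tcp rel [-105.3459  -28.8358] 0.21529529648197543 yaw 103.1177627740696 F [ 1.2368 -5.483  -1.727 ] 0.9017197224217619 2.777450457215309
index_center 0.89 [504. 207.] [2.0894 0.4536]
pointer 0.88 [443. 248.] [-32.0795 -15.352 ]
squeeze 0.75 [281. 289.] [-105.946   -31.8554]
lever_tip 0.64 [349. 275.] [-76.1312 -24.948 ]
lever_tip 0.54 [503. 207.] [-14.9741   6.2112]
pointer pts 562 [[-45.58552592208251, -18.38412606183285, 53.832388000543986], [-39.45496692622866, -13.959127494113696, 61.31231616259071], [-33.34456348868904, -12.25520265680533, 62.7714107506026]]
fin 1870 [[-17.095503566987315, -4.680784783741542, 62.51687730276824], [-7.2520991486426505, 1.0105739478891058, 68.31334851598899], [5.871299608266243, 5.447312907204091, 69.68120800943323]]
plate top 5975 [[-154.78605977871254, -29.35453570695402, 81.3274486011937], [-106.49150657436824, -14.480529877636924, 85.30317938081315], [-57.09835911081238, -11.957454487325258, 86.99027102766838]]
post 0 0
```

View pics/w6.png

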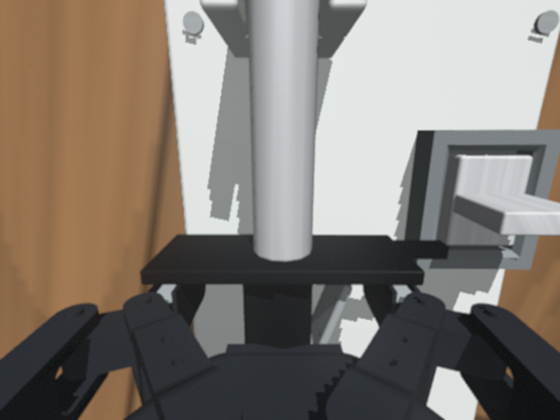

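The picture shows the plate pushed along with the fingers astride the collar, the lever still open at (330,315), the pointer tip at (443,248) and the fin at (510,210). About 14.8 mm remains.

```bash
python3 -m handwheel '[0.9,0.006,0,0,0,0.9,0.005,0,0,0,0.9,0.0035,0,0,0,0.9,0,0,0,0,0.9,0,0,0,0]'; cat >> look.py <<'E'
def med(zlo,zhi,xlo,xhi,ylo,yhi,nm):
    out=[];
    for x in np.arange(xlo,xhi,2.):
        m=(c[:,2]>zlo)&(c[:,2]<zhi)&(c[:,0]>x)&(c[:,0]<x+2)&(c[:,1]>ylo)&(c[:,1]<yhi)
        if m.sum()>8: out.append(np.percentile(c[m][:,1],[3,97]))
    if out: q=np.median(out,axis=0);print(nm,len(out),q,q.mean())
med(60.0,64,-45,-34,-30,20,"ptr top");med(66.5,71,-16,16,-20,20,"fin top");med(83.5,88,-150,-60,-30,20,"plate")
E
python3 look.py w7.png
```

```text
time: 12.4
tool_pos: [0.508, 0.0877, 0.2153]
tcp_rot: [1.952, 2.457, 0.001]
ft_force: [1.7, -6.0, -1.6]
opening: 0.898
grip_force: 2.9
12.4 tcp rel [-105.3183  -14.8706] 0.21529433931806025 yaw 103.06756515704157 F [ 1.7305 -5.9533 -1.5568] 0.8980859630530834 2.925300747156143
index_center 0.87 [496. 235.] [ 1.2773 -0.2919]
pointer 0.62 [443. 247.] [-32.2971  -0.8248]
squeeze 0.73 [280. 289.] [-106.09   -17.747]
lever_tip 0.97 [348. 276.] [-76.4785 -11.162 ]
pointer pts 561 [[-45.85087973633165, -4.29270702392855, 53.71189055580354], [-39.3575625838993, 0.022195834606615297, 61.2289947285828], [-33.25691021674065, 1.7363229043084836, 62.73326674192368]]
fin 1942 [[-17.193620763874534, -4.180772691233407, 62.515940865559266], [-5.455389507449288, 1.449837210782897, 68.25236387487557], [9.289371685889, 5.340177361788568, 69.64640942097918]]
plate top 5962 [[-154.93962517617393, -15.18387263204188, 81.2780503371197], [-106.47866655087763, -0.5557488133562611, 85.28898895773003], [-57.173814843792236, 1.9247686609120904, 87.06655034476887]]
post 0 0
ptr top 6 [-4.1866  1.5885] -1.2990488709179626
fin top 13 [-3.9934  5.151 ] 0.5787996834675249
plate 45 [-3.8184  1.7458] -1.036295239507653
```

```bash
python3 -m handwheel '[0.9,0.0014,0,0,0,0.9,0,0,0,0,0.9,0,0,0,0]'; python3 look.py w8.png | tail -3
```

```text
time: 12.95
tool_pos: [0.5077, 0.0889, 0.2153]
tcp_rot: [1.952, 2.457, 0.001]
ft_force: [0.7, -5.5, -2.0]
opening: 0.902
grip_force: 3.0
ptr top 6 [-2.9319  2.7163] -0.10782966444116449
fin top 14 [-4.2316  5.1205] 0.44447238759395535
plate 45 [-2.5465  2.9909] 0.22219579254218336
```

The pointer is within 0.5 mm of the mark. Squeeze the lever closed.

```bash
python3 -m handwheel '[0.6,0,0,0,0,0.3,0,0,0,0,0,0,0,0,0,0,0,0,0,0,0,0,0,0,0]' 70;python3 -m handwheel '[0,0,0,0,0,0,0,0,0,0,0,0,0,0,0,0,0,0,0,0]'; python3 look.py w9.png
```

```text
time: 13.7
tool_pos: [0.5068, 0.0886, 0.2187]
tcp_rot: [1.95, 2.458, -0.002]
ft_force: [-7.5, -8.3, 26.0]
opening: 0.354
grip_force: 70.3
time: 14.1
tool_pos: [0.5068, 0.0886, 0.2187]
tcp_rot: [1.95, 2.458, -0.002]
ft_force: [-6.8, -8.2, 26.0]
opening: 0.353
grip_force: 70.3
14.1 tcp rel [-106.308   -13.7454] 0.2186967447520221 yaw 103.13202419554551 F [-6.7873 -8.2367 26.0054] 0.3525514240119328 70.29758110642433
index_center 0.72 [495. 236.] [ 1.8083 -0.7646]
index_center 0.31 [442. 249.] [-23.7823  -7.9497]
pointer 0.9 [440. 246.] [-32.7483  -0.7074]
squeeze 0.67 [285. 287.] [-105.3225  -17.5962]
pointer pts 544 [[-45.66879280367469, -3.7463196321293895, 53.939854888869256], [-39.26173697858172, 0.6714222847570872, 61.297121060695275], [-33.26752859879636, 2.4579342702700373, 62.737468773314475]]
fin 1964 [[-17.160584936707284, -4.241415872152958, 62.381488898475716], [-4.476319874313026, 1.4278915504424292, 68.25128632617529], [11.072612565990227, 5.26372563319126, 69.59105953044171]]
plate top 5729 [[-154.20200533433464, -21.013171107994097, 81.36628187001351], [-106.5266707427194, 0.10357636224978121, 85.21147470911376], [-57.26357446232579, 2.7349618112147023, 86.888400075914]]
post 0 0
ptr top 6 [-3.7169  2.311 ] -0.7029858851637472
fin top 14 [-4.0931  5.0766] 0.49172012764407924
plate 45 [-3.1016  2.5177] -0.2919556552805318
```

View pics/w9.png

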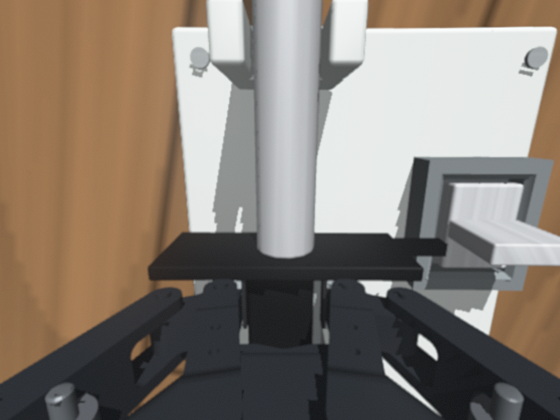

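The picture shows the fingers closed on lever and collar, with no lever standing out. The pointer tip at (440,246) lines up with the fin at (495,240). The pinch reads 0.353 open, which is about 32 mm given the offset seen on the fin. I'll ease the 26 N vertical load and recover about 0.5 mm along the leg.

```bash
python3 -m handwheel '[0,0.0007,-0.001,-0.003,0,0,0,0,0,0,0,0,0,0,0,0,0,0,0,0]'; python3 look.py w10.png|tail -3; python3 - <<'E'
from h import *
im,d,p,W=cam("scene")
for n in("lever_tip","pointer","index_center"):
    for f in ctrl.place_of("scene",n)[:2]: print(n,f)
q=proj(p,W,[[.505,.09,.07]])[0].astype(int);print(q)
c=im[max(0,q[1]-60):q[1]+60,q[0]-80:q[0]+80];save(cv2.resize(c,None,fx=5,fy=5,interpolation=cv2.INTER_CUBIC),"s2.png")
E
```

```text
time: 14.75
tool_pos: [0.5063, 0.0893, 0.2189]
tcp_rot: [1.95, 2.458, -0.0]
ft_force: [-0.9, -6.6, 2.4]
opening: 0.349
grip_force: 79.2
ptr top 6 [-2.8901  3.2009] 0.15537521163580736
fin top 14 [-4.2346  5.0966] 0.43099057988336487
plate 45 [-2.2966  3.4248] 0.5640886963332621
lever_tip {'centre': [305.9, 125.2], 'p': 0.53}
pointer {'centre': [326.1, 132.7], 'p': 0.58}
index_center {'centre': [203.1, 346.6], 'p': 0.88}
index_center {'centre': [342.3, 138.1], 'p': 0.74}
[295 127]
```

View pics/s2.png

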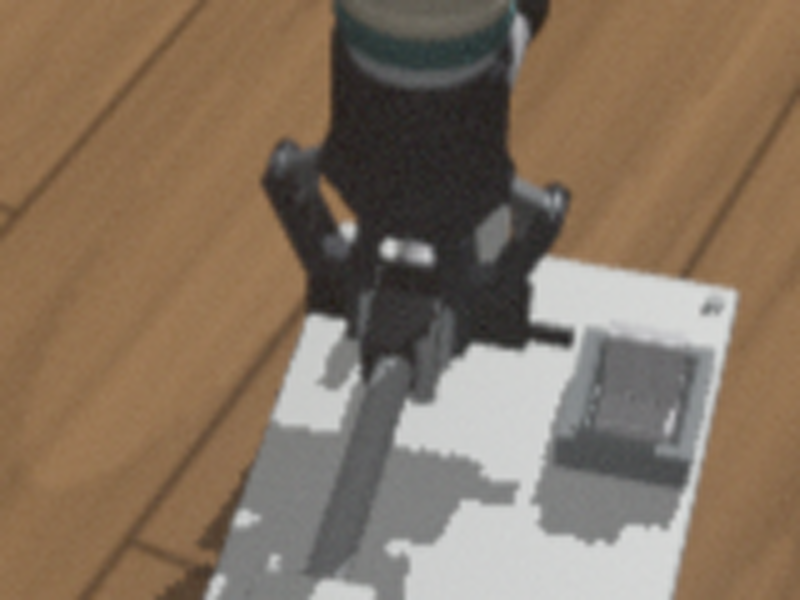

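The scene crop shows the fingers clamped on collar and lever at (400,320), with the lever flat. The pointer at (550,335) is level with the fin, and the block is seated at (640,390). The vertical load is down to 2 N and the pointer is within about 0.5 mm of the mark. Handing in.

```bash
python3 -c "
from rig import ctrl
print(ctrl.sign_off())"
```

```text
the job is handed in; nothing more can be done
None
```

I've handed the job in at about 15 s on the robot's clock: the index block is seated flush, the leg is within about 0.5 mm of the mark, and the lever is pinched closed against the collar and held, though sign-off gave no verdict.

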